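# Clamp a handle blank with the caged cam knob

## Robot

A 6-joint arm with a two-finger parallel gripper is mounted at the origin on the work surface. World frame = base frame: x ahead of the robot, y to its left, z up, the work surface at z = 0. Lengths are in m, angles in rad, forces in N, time in s.
With the tool pointing down it reaches from about 0.3 to 0.85 m from the base axis. Payload 5.4 kg.
Tool frame: the origin (TCP) lies between the finger pads; the fingertips stand ctrl.tcp_to_tips ahead of it and the grasp point (between the pads) lies 2 mm behind it (ctrl.tcp_to_tips is the distance from the TCP to the fingertips, in m); z points along the fingers, y is the direction in which the jaws open and shut (so a half turn about z gives the same grasp; the last joint's range is limited). The gripper opens to 85 mm and grips with 20 to 120 N. Pads are 22 mm wide; open, the fingers measure 114 mm over their backs; the gripper's body (76 mm by 85 mm) begins 54 mm behind the grasp point. The pads swing forward as they close: fully open they stand 13 mm farther back than shut.
Start: joints at [1.022, 0.158, 1.597, -0, 1.386, -0.21], TCP at [0.191, 0.542, 0.248] pointing down, gripper open.
Joint ranges: [-2.91, 2.91], [-0.94, 2.29], [0.18, 2.7], [-1.29, 4.43], [0.17, 2.64], [-3, 3]. Speed limits (rad/s): [2.57, 2.57, 3.14, 3.14, 3.14, 3.14].

## Interface

Orientations are given as a rotation vector (axis times angle).
In Python, from cell import ctrl gives the robot as it stands. The module is installed in compiled form; this text tells all that it offers.
- The arm moves only by the tool send_rows, never from a script. Its argument "plan" is a list of rows, each a list of 4 numbers: the shift along the tool's x, y, z in cm, then the turn about the tool's z in degrees. A call has 1 to 8 rows; each row shifts and turns the commanded pose from where the row before left it, along the tool's axes as they then stand; what a row does not reach is not made up. A row lasts 1/12 s, in which the tool goes at most 41.7 mm and 7.16 degrees, less where a joint would pass 70% of its speed; a pose out of reach is approached as far as the arm can. A call with a gripper value outside its range is refused whole. "jaw" is the finger opening in cm, from 0 to 8.54, set as the call begins (left out, the last holds). The fingers move at their own pace and stop on an object; the grip force is fixed at half the most. Time passes only in rows, so rows that do not move let the fingers close. It gives the time, the measured TCP pose, the force and the opening at its end, in the units of the state.
- ctrl.observe(): the state, without advancing time (a new reading comes with each control period).
- ctrl.snapshot(name): name is "side" or "top"; returns (picture, depth): 420x560x3 uint8, red, green, blue; 420x560 float32, m along the optical axis (not along the pixel's ray), 0 where there is no reading.
- ctrl.camera_info(name): a dict with "mtx" (3x3 intrinsics, pixels), "rvec" (rotation vector, rad) and "tvec" (3), from world to camera coordinates, as OpenCV has them. Camera axes: x right, y down, z forward; pixel columns grow to the right and rows downward; lengths in m; the calibration is good to about 2 mm. A picture is of the moment at which its call begins. camera_info takes no time and is no camera call.
- ctrl.job_done(): hands the job in, once; it reports no verdict.
The state is a dict: "time": time; "joints": joint angles; "qvel": joint speeds; "effort": joint torques, N m; "position": TCP position; "orientation": TCP orientation; "contact_force": force on the tool from outside, world axes, zero at the start; "ft_torque": the same for the moment, N m; "opening": finger opening in m.
Only numpy, scipy, OpenCV 4.12 (cv2) and the standard library are available. Lean on these libraries where they do the work, as an engineer would, in place of code of your own. Each camera call takes 0.05 s, during which the arm holds its last target.

## Task

Stand the walnut blank with the square tenon on top, tenon up, in the clamping jig between jaw and fence, let go of it, then reach through the round opening of the guard and turn the recessed knob clockwise until the jaw holds the blank with about 16 N: firm, not loose, and never crushing it (35 N is too much). Move the jaw only by its knob, do not lean on the guard, leave the other things on the bench alone, and let go at the end.

Things in the scene. Friction and masses are not known exactly. Their poses are not given: they have to be found in the camera images.
- blank: The workpiece: walnut block 90 (own x) x 44 (own y) x 30 mm high with a square tenon 24 x 24 mm, 44 mm tall, standing on the middle of it (74 mm high in all). About 0.2 kg. Origin: centre of the underside; z up along the tenon. It stands tenon up at the start. Half a turn about z makes no difference to it.
- jig: Grey steel jig base, 150 (own x) x 300 (own y) x 20 mm high, fixed to the bench, yaw up to 0.35 rad either way. Origin: on its underside, on the line x = 0 that runs through knob, jaw and fence; the base spans own y -160 to +140 mm. The blank stands flat on its top face, 90 mm side along the jig's x, centred on x = 0 within 12 mm, between jaw pad and fence.
- bed (a point): Point on the jig's top face, 20 mm above the bench, at jig x = 0, y = 64 mm; axes as the jig's. Beyond it stands a light wooden fence, 100 mm long in x, 18 mm thick, 30 mm high, fixed; its face towards the pad lies 25 to 30 mm along +y from this point, set anew each time and not reported. At first the space between pad and fence is 6.4 to 15 mm wider than the blank.
- pad_face (a point): Centre of the jaw pad's clamping face (wooden pad 60 mm wide in the jig's x, 26 mm high, from 2 mm above the bed); it looks along jig +y to the fence. The pad sits on springs (10 N per mm) on a carriage that the knob drives 12 mm along +y per rad. The blank slides on the bed under 1 to 2 N, so the jaw itself pushes it up against the fence. Axes as the jig's.
- pad: The same sprung jaw pad, as a solid: origin 15 mm below pad_face, axes as the jig's.
- carriage: The steel slide behind the pad, 56 x 10 x 22 mm, with two guide rods; carries the pad. Axes as the jig's.
- knob (a joint): Knob angle in rad, grows clockwise from above (closing); starts at 0 to 0.3, stop at 2.2; at 0 the bar lies along jig x. Blank tight on the fence after 0.53 to 1.25 rad of turning; then each 0.1 rad adds 12 N. Dry friction (0.36 N m while turning; holds it where left; held still, the hand may feel only 0.05). Each N of clamping adds 0.012 N m to what is felt: 16 N is 0.19 N m more than free.
- knob_grip (a point): Point on the knob's vertical axis at the height to grip, 62 mm above the bench, 12 mm below the top of the grip bar; its x axis runs along the bar. The bar is black, 46 mm long, 14 mm wide, 46 mm tall (28 to 74 mm above the bench), on a steel disc of 48 mm diameter whose top is 28 mm above the bench.
- guard: Dark steel cage over the knob, 130 x 130 mm, its top plate 5 mm thick. Fixed to the jig. Lean on it with no more than 15 N.
- opening (a point): Centre of the round opening, 104 mm in diameter, in the guard's top plate, at the plate's upper face, 85 mm above the bench, straight above the knob's axis.
- plain_block: Bystander: walnut block 90 x 44 x 30 mm like the blank's foot, but without a tenon. Origin: centre of the underside.
- mallet: Bystander: wooden mallet, head 120 mm long, 72 mm thick.
- glue: Bystander: white plastic bottle, 52 mm diameter, 150 mm tall, standing.
- tin: Bystander: metal tin, 72 mm diameter, 75 mm tall, standing.
- rasp: Bystander: rasp lying flat, 310 mm long with its wooden handle.
- sanding_block: Bystander: cork block 100 x 60 x 35 mm.
- dowel: Bystander: wooden dowel lying, 32 mm diameter, 160 mm long.

How it is judged:
On the way:
1. the blank stands in the jig between jaw and fence, tenon up, let go and not yet clamped (x of blank in the frame of jig between -0.016 and 0.016 m and y of blank in the frame of pad_face above 0.018 m and y of blank in the frame of jig below 0.078 m and z of blank in the frame of jig between 0.017 and 0.023 m and angle between blank's own z axis and vertical below 0.06 rad and contact force between the fingers and blank below 0.1 N and contact force between pad and blank below 5 N), for 0.2 s.
At the end, for the whole second after the job is handed in: The blank stands flat on the jig's bed, tenon up (tilt under 0.06 rad), square to the jig within 0.06 rad and centred on its x = 0 line within 16 mm, at rest, and the jaw pad presses on it with 8 to 26 N with the knob let go (x of blank in the frame of jig between -0.016 and 0.016 m and z of blank in the frame of jig between 0.017 and 0.023 m and angle between blank's own z axis and vertical below 0.06 rad and angle between the x axis of blank and the x axis of jig, either way round below 0.06 rad and contact force between pad and blank between 8 and 26 N and linear speed of blank below 0.01 m/s); the robot touches nothing.
It fails at once if the jaw presses on the blank with more than 35 N (contact force between pad and blank above 35 N).
It fails at once if the gripper pushes the jaw or its carriage itself with more than 10 N (contact force between any of the fingers, the arm and carriage above 10 N).
It fails at once if the robot leans on the guard with more than 15 N (contact force between any of the fingers, the arm and guard above 15 N).
It fails at once if another thing on the bench is moved by more than 30 mm (distance of any of plain_block, mallet, glue, tin, rasp, sanding_block, dowel from where it was at the start of the episode above 0.03 m).
It also fails if it takes over 67 s, if anything falls off the work surface, if the arm or the gripper's body presses on something with over 40 N, if the wrist force passes 120 N, or if a joint passes its speed limit or range.

## Working session

There is one attempt and no reset: what is moved stays moved. The work goes in short steps, Python scripts to look and compute and a tool call to move; the robot and the scene stay as the last step left them, time stands still between calls to the robot, and variables do not carry over. Pictures are saved under pics/ and viewed, and the job is handed in when it is done.

Besides the shell and the picture viewer there is one more tool, called after ">>>" as a command line: name --pt "numbers of a row" for each row, then --argument value for the rest. send_rows: Moves the arm, as the interface text tells. Its arguments: {"type":"object","properties":{"plan":{"type":"array"},"jaw":{"type":"number"}},"required":["plan"]}

```bash
mkdir -p pics
python3 - <<'E'
from cell import ctrl
import cv2,numpy as np
print(ctrl.observe(), ctrl.tcp_to_tips)
for n in("top","side"):
    p,d=ctrl.snapshot(n); cv2.imwrite(f"pics/{n}0.png",cv2.cvtColor(p,cv2.COLOR_RGB2BGR)); np.savez(f"{n}0.npz",p=p,d=d)
    print(n,ctrl.camera_info(n))
E
```

```text
{'time': 0.0, 'joints': array([ 1.02189161e+00,  1.59059552e-01,  1.59827927e+00,  2.71502321e-05,
        1.38618608e+00, -2.10081231e-01]), 'qvel': array([ 1.97244670e-03, -1.86736966e-03,  1.59762562e-03, -8.92086672e-04,
        6.68983712e-04,  6.18086067e-05]), 'effort': array([ 1.22019828e-03, -3.95997584e+01, -3.31428194e+01, -1.43419834e-04,
        8.28610064e-03, -9.70693691e-06]), 'position': array([0.19080871, 0.54180015, 0.24728741]), 'orientation': array([-5.29563194e-01, -3.09588544e+00,  2.80302808e-03]), 'contact_force': array([ 0.3678912 , -0.27359352,  0.10030376]), 'ft_torque': array([ 0.03089758, -0.10208638, -0.03315324]), 'opening': 0.0852719931876146} 0.017
top {'mtx': array([[391.99216496,   0.        , 278.04113492],
       [  0.        , 391.99216496, 214.97223456],
       [  0.        ,   0.        ,   1.        ]]), 'rvec': array([ 2.19657089, -2.13247946,  0.16174409]), 'tvec': array([-0.04532526,  0.56793965,  1.00158165])}
side {'mtx': array([[390.60980869,   0.        , 284.12327568],
       [  0.        , 390.60980869, 215.342836  ],
       [  0.        ,   0.        ,   1.        ]]), 'rvec': array([ 2.34689844, -0.4565569 ,  0.17733568]), 'tvec': array([-0.5457014 ,  0.23660046,  1.12193465])}
```

View pics/top0.png

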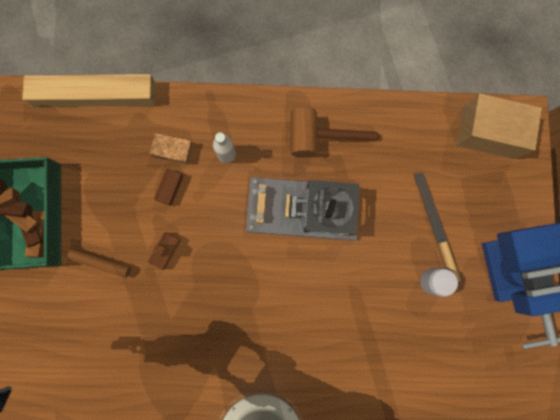

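View pics/side0.png

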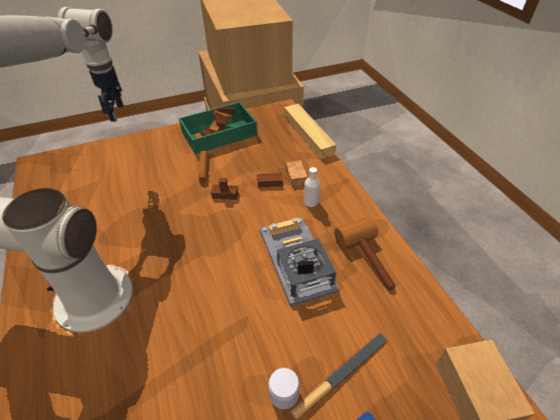

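```bash
cat > h.py <<'E'
import cv2,numpy as np
from cell import ctrl
def cam(n):
    c=ctrl.camera_info(n); R=cv2.Rodrigues(c["rvec"])[0]; return c["mtx"],R,c["tvec"].ravel()
def ray(n,uv,z):
    K,R,t=cam(n); uv=np.atleast_2d(uv).astype(float)
    d=np.c_[uv,np.ones(len(uv))]@np.linalg.inv(K).T@R; o=-R.T@t
    return o+d*((z-o[2])/d[:,2])[:,None]
def proj(n,P):
    K,R,t=cam(n); q=(np.atleast_2d(P)@R.T+t)@K.T; return q[:,:2]/q[:,2:]
def cloud(n,d):
    K,R,t=cam(n); v,u=np.mgrid[:420,:560]
    q=np.stack([u,v,np.ones_like(u)],-1)@np.linalg.inv(K).T*d[...,None]
    return (q-t)@R
def crop(n,p,u0,v0,w,h,s,out):
    c=cv2.resize(p[v0:v0+h,u0:u0+w],None,fx=s,fy=s,interpolation=cv2.INTER_CUBIC)
    cv2.imwrite(out,cv2.cvtColor(c,cv2.COLOR_RGB2BGR))
E
python3 - <<'E'
from h import *
for n in("top","side"):
    K,R,t=cam(n);print(n,-R.T@t, R[2])
p=np.load("top0.npz")["p"];d=np.load("top0.npz")["d"]
crop("top",p,130,165,260,100,3,"pics/c_top.png")
p2=np.load("side0.npz")["p"]
crop("side",p2,195,145,160,170,3.5,"pics/c_side.png")
C=cloud("top",d)
for u,v in[(165,250),(170,188),(260,203),(350,190),(252,232),(300,340),(253,220)]: print(u,v,d[v,u],C[v,u].round(3))
E
```

```text
top [ 0.4358665  -0.00879055  1.066639  ] [ 0.12823028 -0.01897164 -0.99156294]
side [ 0.28515493 -0.76120404  0.97558302] [ 0.25466375  0.63859844 -0.7261807 ]
165 250 0.9984495 [0.467 0.257 0.059]
170 188 1.0456302 [0.633 0.262 0.032]
260 203 1.0266393 [0.597 0.02  0.052]
350 190 1.0017797 [ 0.633 -0.21   0.086]
252 232 1.0690979 [ 0.525  0.04  -0.001]
300 340 1.0349323 [ 0.243 -0.097 -0.   ]
253 220 1.0523313 [0.556 0.038 0.02 ]
```

View pics/c_top.png

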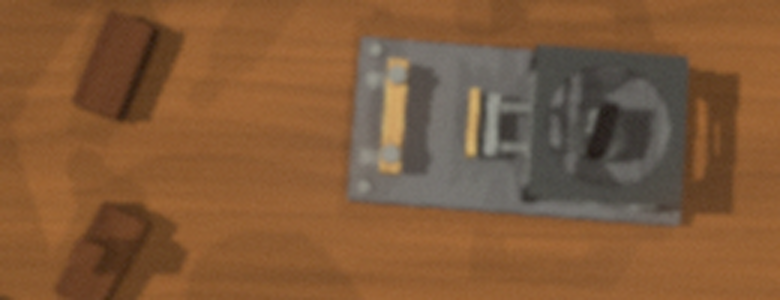

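View pics/c_side.png

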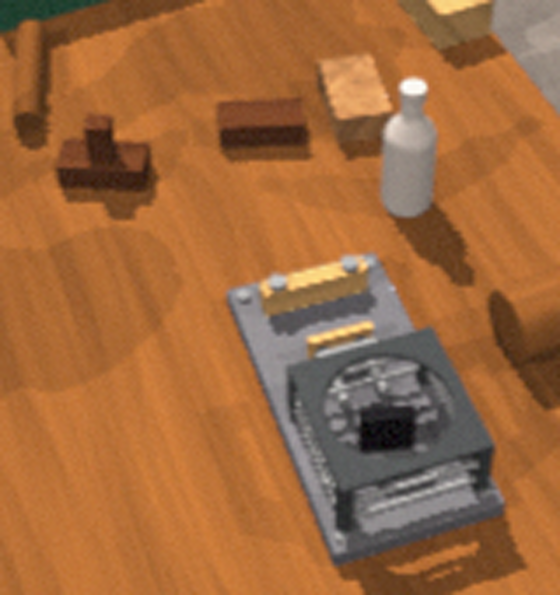

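```bash
cat >> h.py <<'E'
def pts(n,d,lo,hi,box):
    C=cloud(n,d).reshape(-1,3); x0,x1,y0,y1=box
    m=(d.ravel()>0)&(C[:,2]>lo)&(C[:,2]<hi)&(C[:,0]>x0)&(C[:,0]<x1)&(C[:,1]>y0)&(C[:,1]<y1)
    return C[m]
def rect(P):
    (c,s,a)=cv2.minAreaRect((P[:,:2]*1000).astype(np.float32)); return np.round(c,1),np.round(s,1),round(a,2),len(P),P[:,2].mean().round(4)
E
python3 - <<'E'
from h import *
for n in("top","side"):
    d=np.load(n+"0.npz")["d"]
    print(n)
    J=(.48,.72,-.30,.09)
    print("plate",rect(pts(n,d,.080,.09,J)))
    print("base+",rect(pts(n,d,.013,.12,J)))
    print("fence",rect(pts(n,d,.043,.06,(.5,.7,-.005,.06))))
    print("pad",rect(pts(n,d,.040,.056,(.5,.7,-.08,-.005))))
    B=(.38,.55,.18,.33)
    print("blank all",rect(pts(n,d,.012,.09,B)),"top",rect(pts(n,d,.025,.036,B)),"tenon",rect(pts(n,d,.045,.09,B)), "tt",rect(pts(n,d,.069,.08,B)))
    print("knob",rect(pts(n,d,.06,.079,(.55,.64,-.2,-.12))))
E
```

```text
top
plate (array([ 590.3, -166.2]), array([130.1, 130.7]), 86.99, 1299, np.float64(0.0855))
base+ (array([593.8, -96.4]), array([299.9, 150.4]), 87.31, 6149, np.float64(0.0386))
fence (array([599.2,  16.6]), array([18.1, 99.4]), 87.26, 261, np.float64(0.0517))
pad (array([595.4, -62.9]), array([58.7, 29.6]), 2.0, 171, np.float64(0.0461))
blank all (array([468.8, 269.3]), array([45.8, 89.9]), 64.15, 645, np.float64(0.0374)) top (array([468.6, 269.1]), array([45.8, 90. ]), 63.55, 465, np.float64(0.0303)) tenon (array([468.9, 269.1]), array([25. , 23.9]), 63.73, 126, np.float64(0.0703)) tt (array([468.7, 269.3]), array([24.9, 23.3]), 64.32, 97, np.float64(0.0742))
knob (array([ 590.1, -165.5]), array([13.9, 45.5]), 74.74, 104, np.float64(0.0735))
side
plate (array([ 588.8, -164. ]), array([133.6, 130.6]), 86.99, 914, np.float64(0.0849))
base+ (array([591.7, -94.6]), array([303. , 150.6]), 87.36, 4130, np.float64(0.0429))
fence (array([597.5,  17.7]), array([ 22. , 100.8]), 87.84, 177, np.float64(0.0507))
pad (array([593.2, -57.6]), array([23.7, 58.7]), 87.95, 97, np.float64(0.0458))
blank all (array([466.8, 269.3]), array([47.5, 90.9]), 63.87, 361, np.float64(0.0362)) top (array([467.1, 269.9]), array([46.5, 90.7]), 64.23, 194, np.float64(0.03)) tenon (array([467.1, 270.7]), array([28.8, 24.9]), 64.08, 81, np.float64(0.0649)) tt (array([466.1, 268.5]), array([22.1, 24.8]), 62.46, 38, np.float64(0.0739))
knob (array([ 602.9, -159.4]), array([74.6, 33.8]), 18.34, 103, np.float64(0.0712))
```

>>> send_rows --pt "-2 -0.9 0 0" --pt "-3.5 -1.65 0 0" --pt "-3.5 -1.65 0 0" --pt "-3.5 -1.65 0 0" --pt "-3.5 -1.65 0 0" --pt "-3.5 -1.65 0 0" --pt "-3.5 -1.65 0 0" --pt "-3.5 -1.65 0 0" --jaw 8.5

```text
time: 0.77
position: [0.4004, 0.3352, 0.248]
orientation: [-0.529, -3.096, 0.0]
contact_force: [0.8, -0.2, 0.1]
opening: 0.0845
```

>>> send_rows --pt "-3.5 -1.65 0 0" --pt "-3.5 -1.65 0 0" --pt "-1.6 -0.8 0 0" --pt "0 0 4 6.7" --pt "0 0 4 0" --pt "0 0 3 0" --pt "0 0 0 0" --pt "0 0 0 0"

```text
time: 1.43
position: [0.4657, 0.2691, 0.1369]
orientation: [-0.709, -3.057, 0.004]
contact_force: [0.4, 0.1, 0.4]
opening: 0.0848
```

```bash
cat >> h.py <<'E'
def head(o=None):
    o=o or ctrl.observe(); R=cv2.Rodrigues(o["orientation"])[0]; return np.degrees(np.arctan2(R[1,1],R[0,1])),R
def togo(x,y,z,h):
    o=ctrl.observe(); hd,R=head(o)
    print("t",o["time"],"pos",o["position"].round(4),"h",hd.round(2),"tilt",np.degrees(np.arccos(-R[2,2])).round(2),"q6",o["joints"][5].round(3),"F",o["contact_force"].round(2),"M",o["ft_torque"].round(3),"open",round(o["opening"],4))
    print("shift cm",((np.array([x,y,z])-o["position"])@R*100).round(2),"turn",round(hd-h,2))
E
python3 -c "
from h import *
togo(.4679,.2695,.056,63.9)"
```

```text
t 1.4333 pos [0.4657 0.2691 0.1369] h 63.89 tilt 0.26 q6 -0.816 F [0.36 0.07 0.36] M [-0.029 -0.008  0.063] open 0.0848
shift cm [-0.2   0.16  8.08] turn -0.01
```

>>> send_rows --pt "-0.2 0.16 3 0" --pt "0 0 3 0" --pt "0 0 2.1 0" --pt "0 0 0 0" --pt "0 0 0 0"

```text
time: 1.85
position: [0.4707, 0.2706, 0.0591]
orientation: [0.709, 3.059, 0.001]
contact_force: [-0.0, 0.7, 0.4]
opening: 0.085
```

>>> send_rows --pt "0 0 0 0" --pt "0 0 0 0" --pt "0 0 0 0" --pt "0 0 0 0" --pt "0 0 0 0" --pt "0 0 0 0" --pt "0 0 0 0" --jaw 1.8

```text
time: 2.43
position: [0.4705, 0.2704, 0.0583]
orientation: [0.709, 3.059, 0.002]
contact_force: [-0.2, 1.6, 6.1]
opening: 0.0233
```

```bash
python3 -c "
from h import *
togo(.4679,.2695,.056,63.9);print(ctrl.observe()['joints'])"
```

```text
t 2.4333 pos [0.4705 0.2704 0.0583] h 63.89 tilt 0.11 q6 -0.816 F [-0.23  1.65  6.11] M [-0.052  0.088  0.007] open 0.0233
shift cm [ 0.19 -0.19  0.23] turn -0.01
[ 2.98780094e-01  3.06780868e-01  1.83096747e+00  4.40858266e-05
  1.00197775e+00 -8.16312718e-01]
```

>>> send_rows --pt "0 0 -1 0" --pt "0 0 -3 0" --pt "0 0 -3 0" --pt "0 0 -2 0" --pt "0 0 0 0" --pt "0 0 0 0"

```text
time: 2.93
position: [0.4699, 0.2702, 0.1479]
orientation: [0.709, 3.059, 0.001]
contact_force: [-1.0, 0.3, -3.2]
opening: 0.023
```

Run:
```python
from h import *
yaw=np.radians(-2.7); ex=np.array([np.cos(yaw),np.sin(yaw)]); ey=np.array([-ex[1],ex[0]])
for n,c in(("top",(593.8,-96.4)),("side",(591.7,-94.6))):
    c=np.array(c)/1000; o=c+.010*ey
    f=np.load(n+"0.npz"); C=cloud(n,f["d"]); hsv=cv2.cvtColor(f["p"],cv2.COLOR_RGB2HSV)
    jx=(C[...,:2]-o)@ex; jy=(C[...,:2]-o)@ey; z=C[...,2]
    yel=(hsv[...,0]>14)&(hsv[...,0]<32)&(hsv[...,1]>90)&(hsv[...,2]>120)
    for nm,lo,hi,zl in(("pad",0.0,.06,.044),("fence",.08,.13,.046)):
        m=yel&(jy>lo)&(jy<hi)&(abs(jx)<.07)&(z>zl)&(z<.054)
        print(n,nm,m.sum(),"x",jx[m].min(),jx[m].max(),"y",np.percentile(jy[m],[0,5,50,95,100]).round(4),"z",z[m].mean())
    m=(jy>.02)&(jy<.07)&(abs(jx)<.025)&(z>.044)&(z<.054); print("pad nocol",jy[m].max())
    print("origin",o,"bed",o+.064*ey,"knob",o-.08*ey)
togo(.4679,.2695,.056,63.9)
p,d=ctrl.snapshot("side"); crop("side",p,100,60,280,260,2.2,"pics/s1.png")
```

```text
top pad 66 x -0.030010952683929695 0.02554114615145183 y [0.0299 0.0306 0.034  0.0373 0.0376] z 0.04859544114274381
top fence 166 x -0.04967984823097579 0.04743218611746461 y [0.0941 0.0948 0.1027 0.111  0.1121] z 0.05038006174201522
pad nocol 0.03764778708252793
origin [ 0.59427106 -0.0864111 ] bed [ 0.59728588 -0.02248215] knob [ 0.59050255 -0.16632229]
side pad 52 x -0.029661298507658702 0.029059797777685952 y [0.0281 0.0291 0.0325 0.0384 0.0392] z 0.0476582093651633
side fence 113 x -0.05000802124479579 0.04897513598811351 y [0.0911 0.0929 0.0989 0.1112 0.1135] z 0.04985696117491189
pad nocol 0.03885272515058308
origin [ 0.59217106 -0.0846111 ] bed [ 0.59518588 -0.02068215] knob [ 0.58840255 -0.16452229]
t 2.9333 pos [0.4699 0.2702 0.1479] h 63.89 tilt 0.08 q6 -0.816 F [-0.95  0.33 -3.25] M [0.005 0.044 0.07 ] open 0.023
shift cm [ 0.16 -0.16  9.19] turn -0.01
```

View pics/s1.png

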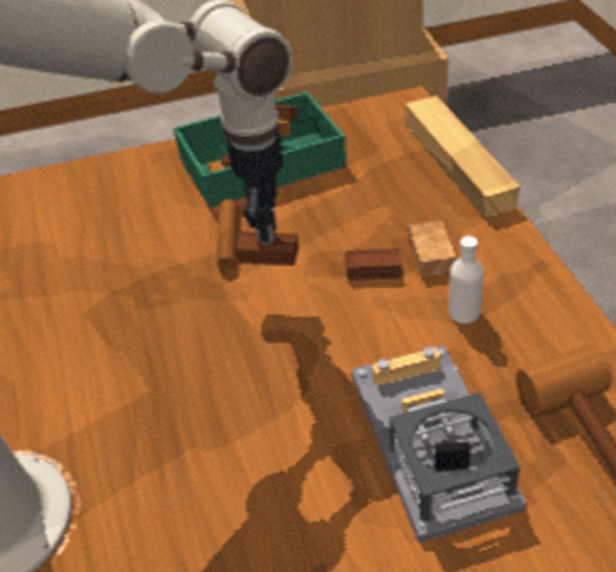

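>>> send_rows --pt "0 0 0 -5.85" --pt "0 0 0 -5.85" --pt "0 0 0 -5.85" --pt "0 0 0 -5.85" --pt "-0.8 -1.5 0 0" --pt "-1.5 -3.1 0 0" --pt "-1.5 -3.1 0 0" --pt "-1.5 -3.1 0 0"

```text
time: 3.65
position: [0.5158, 0.1586, 0.1445]
orientation: [-0.072, -3.136, 0.001]
contact_force: [1.6, -0.8, -1.9]
opening: 0.0232
```

>>> send_rows --pt "-1.5 -3.1 0 0" --pt "-1.5 -3.1 0 0" --pt "-1.5 -3.1 0 0" --pt "-1.5 -3.1 0 0" --pt "-1.5 -3.0 0 0" --pt "-1.0 -1.9 0 0" --pt "0 0 0 0" --pt "0 0 0 0"

```text
time: 4.32
position: [0.5928, -0.0178, 0.1445]
orientation: [-0.078, -3.136, -0.002]
contact_force: [0.4, 0.5, -2.3]
opening: 0.0232
```

Run:
```python
from h import *
togo(.598,-.020,.079,87.3)
for n in("side","top"):
    p,d=ctrl.snapshot(n); crop(n,p,*((220,140,140,170,3.4) if n=="side" else (200,140,200,130,3.5)),f"pics/{n}2.png"); np.savez(n+"2.npz",p=p,d=d)
    print(n,rect(pts(n,d,.082,.126,(.52,.68,-.075,.04))))
```

```text
t 4.3167 pos [ 0.5928 -0.0178  0.1445] h 87.16 tilt 0.28 q6 -1.755 F [ 0.36  0.47 -2.33] M [0.031 0.025 0.002] open 0.0232
shift cm [-0.56 -0.2   6.55] turn -0.14
side (array([588.9, -20.6]), array([46. , 90.7]), 85.16, 423, np.float64(0.11))
top (array([564.4, -17.7]), array([43.9, 39.4]), 87.18, 281, np.float64(0.1161))
```

View pics/side2.png

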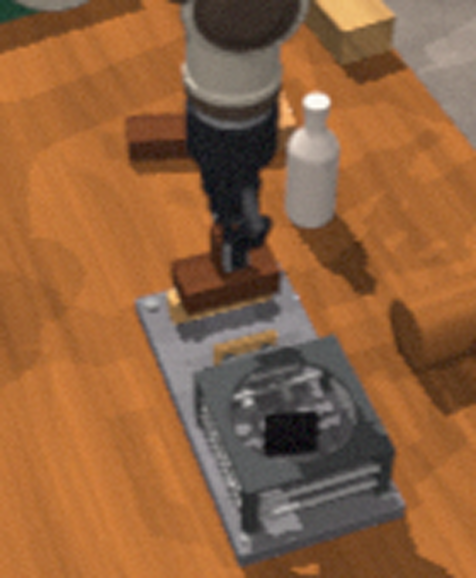

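View pics/top2.png

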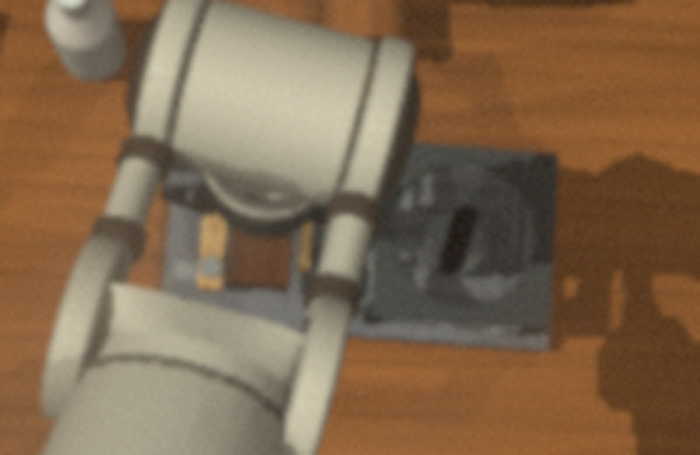

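>>> send_rows --pt "-0.5 -0.15 2 0" --pt "0 0 2 0" --pt "0 0 1.2 0" --pt "0 0 0.5 0" --pt "0 0 0.3 0" --pt "0 0 0 0" --pt "0 0 0 0" --pt "0 0 0 0"

```text
time: 5.08
position: [0.5999, -0.0189, 0.0885]
orientation: [0.074, 3.139, -0.001]
contact_force: [-0.9, 0.6, -1.6]
opening: 0.0232
```

Run:
```python
from h import *
togo(.598,-.020,.079,87.3)
for n in("side",):
    p,d=ctrl.snapshot(n); crop(n,p,*((220,140,140,170,3.4) if n=="side" else (200,140,200,130,3.5)),f"pics/{n}3.png")
```

```text
t 5.0833 pos [ 0.5999 -0.0189  0.0885] h 87.3 tilt 0.12 q6 -1.756 F [-0.9   0.62 -1.58] M [ 0.039 -0.085 -0.006] open 0.0232
shift cm [ 0.19 -0.12  0.95] turn -0.0
```

View pics/side3.png

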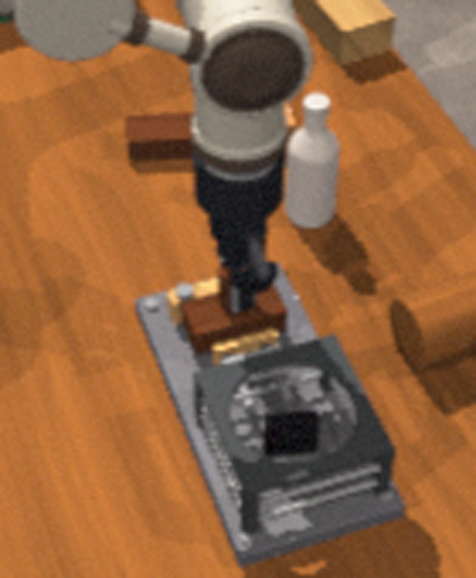

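>>> send_rows --pt "0.1 -0.1 0.4 0" --pt "0 0 0.4 0" --pt "0 0 0 0" --pt "0 0 0 0"

```text
time: 5.47
position: [0.5977, -0.0198, 0.0788]
orientation: [-0.075, -3.14, -0.0]
contact_force: [1.0, -0.1, -2.2]
opening: 0.0231
```

>>> send_rows --pt "0 0 0.1 0" --pt "0 0 0.1 0" --pt "0 0 0 0" --pt "0 0 0 0"

```text
time: 5.8
position: [0.5983, -0.0199, 0.0783]
orientation: [0.074, 3.141, -0.0]
contact_force: [-3.2, 0.8, 5.1]
opening: 0.0231
```

>>> send_rows --pt "0 0 0 0" --pt "0 0 0 0" --pt "0 0 0 0" --pt "0 0 0 0" --pt "0 0 0 0" --pt "0 0 0 0" --jaw 5

```text
time: 6.3
position: [0.5981, -0.0198, 0.0772]
orientation: [0.074, 3.141, -0.0]
contact_force: [-0.3, -0.4, 1.0]
opening: 0.0501
```

>>> send_rows --pt "0 0 -1 0" --pt "0 0 -2 0" --pt "0 0 -3 0" --pt "0 0 -3 0" --pt "0 0 -2 0" --pt "0 0 0 0"

```text
time: 6.8
position: [0.6014, -0.0205, 0.1943]
orientation: [0.074, 3.13, -0.004]
contact_force: [0.2, -0.5, 0.7]
opening: 0.05
```

Run:
```python
from h import *
togo(.5895,-.1653,.135,74.7)
for n in("side","top"):
    p,d=ctrl.snapshot(n); crop(n,p,*((220,140,140,170,3.4) if n=="side" else (200,140,200,130,3.5)),f"pics/{n}4.png"); np.savez(n+"4.npz",p=p,d=d)
    print(n,"tt",rect(pts(n,d,.088,.1,(.52,.68,-.075,.04))))
    C=cloud(n,d); print("knob",rect(pts(n,d,.06,.079,(.55,.64,-.2,-.12))))
```

```text
t 6.8 pos [ 0.6014 -0.0205  0.1943] h 87.3 tilt 0.63 q6 -1.758 F [ 0.23 -0.51  0.68] M [-0.024  0.002 -0.031] open 0.05
shift cm [  0.57 -14.51   5.95] turn 12.6
side tt (array([594.7, -20.7]), array([26.3, 24.3]), 85.68, 57, np.float64(0.0936))
knob (array([ 603.3, -160.5]), array([74.9, 30.6]), 12.5, 102, np.float64(0.0712))
top tt (array([591. , -21.8]), array([23.1, 15.2]), 82.9, 58, np.float64(0.0947))
knob (array([ 590. , -165.8]), array([13.9, 45.4]), 75.1, 106, np.float64(0.0734))
```

View pics/side4.png

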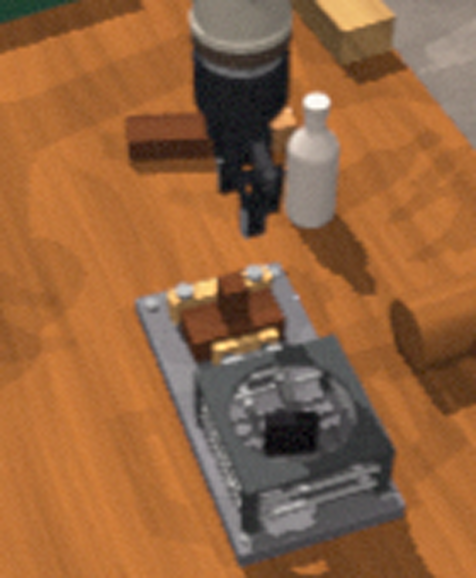

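View pics/top4.png

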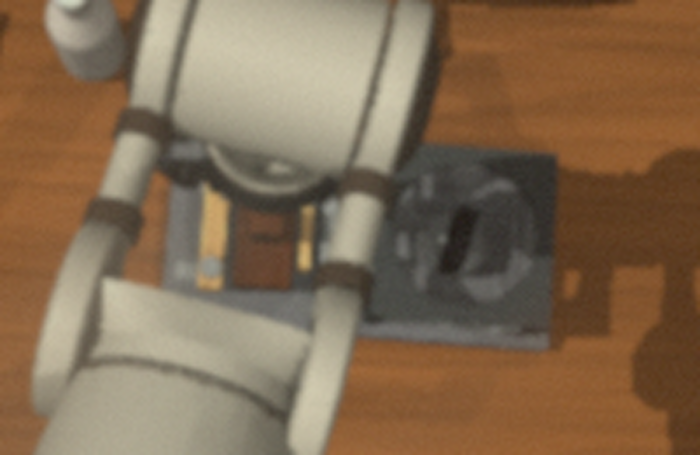

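>>> send_rows --pt "0.1 -2 0 0" --pt "0.1 -4 0 0" --pt "0.1 -4 0 0" --pt "0.1 -3 0 0" --pt "0.1 -1.5 0 6.2" --pt "0 0 2 6.2" --pt "0 0 2 0" --pt "0 0 0 0" --jaw 4

```text
time: 7.57
position: [0.5825, -0.1632, 0.1412]
orientation: [-0.413, -3.104, -0.006]
contact_force: [-0.7, 0.5, -1.5]
opening: 0.04
```

>>> send_rows --pt "0 0 0 0" --pt "0 0 0 0"

```text
time: 7.73
position: [0.5862, -0.1641, 0.1474]
orientation: [-0.412, -3.114, -0.0]
contact_force: [0.3, -0.6, 0.2]
opening: 0.0399
```

Run:
```python
from h import *
togo(.5895,-.1653,.060,74.9)
```

```text
t 7.7333 pos [ 0.5862 -0.1641  0.1474] h 74.93 tilt 0.03 q6 -1.779 F [ 0.3  -0.64  0.19] M [ 0.014 -0.042 -0.017] open 0.0399
shift cm [-0.35 -0.03  8.74] turn 0.03
```

>>> send_rows --pt "-0.35 0 1.5 0" --pt "0 0 2 0" --pt "0 0 1.2 0" --pt "0 0 0.5 0" --pt "0 0 0 0" --pt "0 0 0 0" --pt "0 0 0 0"

```text
time: 8.32
position: [0.5904, -0.1656, 0.0966]
orientation: [0.413, 3.112, -0.001]
contact_force: [0.5, 0.2, -0.3]
opening: 0.0401
```

Run:
```python
from h import *
togo(.5895,-.1653,.060,74.9)
for n in("side","top"):
    p,d=ctrl.snapshot(n); crop(n,p,*((220,140,140,170,3.4) if n=="side" else (200,140,200,130,3.5)),f"pics/{n}5.png")
```

```text
t 8.3167 pos [ 0.5904 -0.1656  0.0966] h 74.9 tilt 0.12 q6 -1.778 F [ 0.47  0.18 -0.32] M [0.014 0.001 0.005] open 0.0401
shift cm [0.1  0.01 3.66] turn -0.0
```

View pics/side5.png

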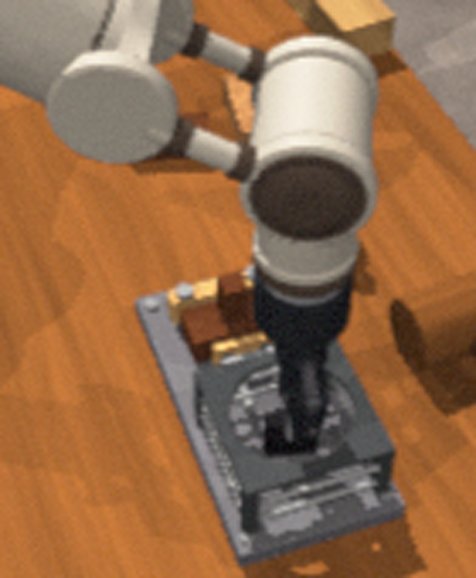

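View pics/top5.png

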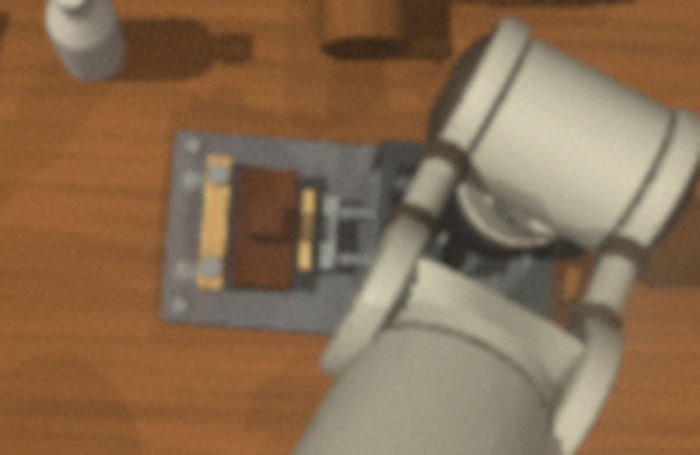

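>>> send_rows --pt "0.1 0 1 0" --pt "0 0 1.2 0" --pt "0 0 0.8 0" --pt "0 0 0.5 0" --pt "0 0 0 0" --pt "0 0 0 0" --pt "0 0 0 0"

```text
time: 9.0
position: [0.5889, -0.1652, 0.0605]
orientation: [0.413, 3.114, -0.0]
contact_force: [-0.1, -0.9, 0.3]
opening: 0.0399
```

Run:
```python
from h import *
togo(.5895,-.1653,.060,74.9)
```

```text
t 9.0 pos [ 0.5889 -0.1652  0.0605] h 74.88 tilt 0.03 q6 -1.778 F [-0.06 -0.87  0.33] M [-0.01  -0.047 -0.03 ] open 0.0399
shift cm [-0.06  0.01  0.05] turn -0.02
```

Close on the bar, then measure the current gaps in the top view.

>>> send_rows --pt "0 0 0 0" --pt "0 0 0 0" --pt "0 0 0 0" --pt "0 0 0 0" --pt "0 0 0 0" --pt "0 0 0 0" --pt "0 0 0 0" --jaw 0.8

```text
time: 9.58
position: [0.5894, -0.1642, 0.0611]
orientation: [0.412, 3.113, 0.002]
contact_force: [0.4, 5.0, 3.6]
opening: 0.0132
```

```bash
cat >> h.py <<'E'
def gaps(tag,save=True):
    n="top"; p,d=ctrl.snapshot(n)
    if save: crop(n,p,240,165,90,80,7,f"pics/g{tag}.png"); np.savez(f"g{tag}.npz",p=p,d=d)
    yaw=np.radians(-2.7); ex=np.array([np.cos(yaw),np.sin(yaw)]); ey=np.array([-ex[1],ex[0]]); o=np.array([.59427,-.08641])
    C=cloud(n,d); jx=(C[...,:2]-o)@ex; jy=(C[...,:2]-o)@ey; z=C[...,2]
    hsv=cv2.cvtColor(p,cv2.COLOR_RGB2HSV)
    yel=(hsv[...,0]>14)&(hsv[...,0]<32)&(hsv[...,1]>90)&(hsv[...,2]>110)
    w=(abs(jx)<.028)
    pad=w&yel&(jy>0)&(jy<.07)&(z>.040)&(z<.056); fe=w&yel&(jy>.08)&(jy<.13)&(z>.040)&(z<.056)
    bl=(abs(jx)<.06)&~yel&(jy>.035)&(jy<.1)&(z>.046)&(z<.053)
    tt=(abs(jx)<.03)&(jy>.035)&(jy<.1)&(z>.088)&(z<.1)
    q=lambda m:(np.percentile(jy[m],[2,50,98])*1000).round(1) if m.sum()>5 else None
    print(tag,"pad",q(pad),"fence",q(fe),"blank",q(bl),"tenon",q(tt),"rect",rect(C[bl]))
E
python3 - <<'E'
from h import *
togo(.5895,-.1653,.060,74.9)
gaps("0")
E
```

```text
t 9.5833 pos [ 0.5894 -0.1642  0.0611] h 74.91 tilt 0.1 q6 -1.778 F [0.4  4.99 3.64] M [ 0.666 -0.079  0.196] open 0.0132
shift cm [-0.04 -0.1   0.11] turn 0.01
0 pad [30.9 34.1 37.5] fence [ 94.3 102.8 111.5] blank [43.1 64.  92.5] tenon [52.9 64.4 75.4] rect (array([599.2, -16.2]), array([56.1, 95.4]), 87.07, 411, np.float64(0.0503))
```

View pics/g0.png

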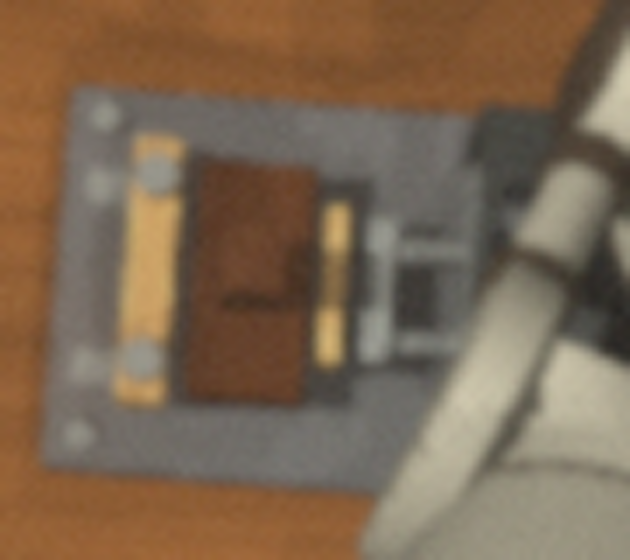

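>>> send_rows --pt "0 0 0 2" --pt "0 0 0 3" --pt "0 0 0 3" --pt "0 0 0 3" --pt "0 0 0 3" --pt "0 0 0 3" --pt "0 0 0 3"

```text
time: 10.22
position: [0.5893, -0.1643, 0.0611]
orientation: [0.949, 2.994, 0.001]
contact_force: [1.7, 4.5, 3.2]
opening: 0.0131
```

Run:
```python
from h import *
togo(.5895,-.1653,.060,54.9)
gaps("1")
togo(.5895,-.1653,.060,54.9)
```

```text
t 10.2167 pos [ 0.5893 -0.1643  0.0611] h 54.81 tilt 0.07 q6 -1.427 F [1.7  4.48 3.18] M [ 0.587 -0.032  0.434] open 0.0131
shift cm [-0.08 -0.07  0.11] turn -0.09
1 pad [34.  39.1 45. ] fence [ 94.3 102.9 111.4] blank [43.5 66.  86.9] tenon [52.8 64.4 75.6] rect (array([599.8, -19.4]), array([63.4, 97.2]), 88.61, 397, np.float64(0.0502))
t 10.2667 pos [ 0.5893 -0.1643  0.0611] h 54.67 tilt 0.07 q6 -1.424 F [0.47 5.09 3.61] M [0.677 0.025 0.198] open 0.013
shift cm [-0.07 -0.07  0.11] turn -0.23
```

>>> send_rows --pt "0 0 0 2" --pt "0 0 0 3" --pt "0 0 0 3" --pt "0 0 0 3" --pt "0 0 0 3" --pt "0 0 0 3" --pt "0 0 0 3"

```text
time: 10.85
position: [0.5891, -0.1644, 0.0611]
orientation: [1.454, 2.785, 0.001]
contact_force: [-0.6, 4.7, 4.7]
opening: 0.0131
```

Run:
```python
from h import *
togo(.5895,-.1653,.060,34.9)
gaps("2")
togo(.5895,-.1653,.060,34.9)
```

```text
t 10.85 pos [ 0.5891 -0.1644  0.0611] h 34.87 tilt 0.06 q6 -1.079 F [-0.55  4.67  4.74] M [0.663 0.119 0.354] open 0.0131
shift cm [-0.09 -0.02  0.11] turn -0.03
2 pad [38.9 43.3 49.8] fence [ 94.4 102.8 111.5] blank [46.2 69.6 94.2] tenon [57.1 67.6 79.4] rect (array([599.8, -18.9]), array([59.1, 97.2]), 89.34, 409, np.float64(0.0502))
t 10.9 pos [ 0.5891 -0.1644  0.0611] h 34.72 tilt 0.06 q6 -1.076 F [0.56 5.69 5.54] M [0.692 0.109 0.162] open 0.0129
shift cm [-0.1  -0.02  0.11] turn -0.18
```

View pics/g2.png

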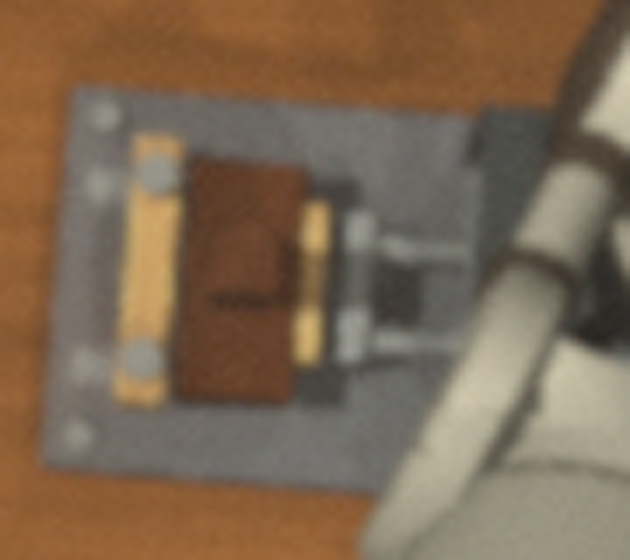

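>>> send_rows --pt "0 0 0 2" --pt "0 0 0 2" --pt "0 0 0 2" --pt "0 0 0 2" --pt "0 0 0 2" --pt "0 0 0 2"

```text
time: 11.4
position: [0.5891, -0.1645, 0.0611]
orientation: [1.735, 2.619, 0.001]
contact_force: [0.1, 5.5, 6.5]
opening: 0.0131
```

Run:
```python
from h import *
togo(.5895,-.1653,.060,22.9)
gaps("3")
togo(.5895,-.1653,.060,22.9)
```

```text
t 11.4 pos [ 0.5891 -0.1645  0.0611] h 22.95 tilt 0.05 q6 -0.871 F [0.09 5.45 6.49] M [0.759 0.157 0.39 ] open 0.0131
shift cm [-0.09  0.01  0.11] turn 0.05
3 pad [41.6 45.9 51.2] fence [ 94.3 102.9 111.5] blank [48.8 71.8 92.6] tenon [59.5 70.4 81.9] rect (array([599.7, -17.6]), array([56.6, 96.6]), 89.36, 393, np.float64(0.0502))
t 11.45 pos [ 0.589  -0.1644  0.0611] h 22.84 tilt 0.05 q6 -0.869 F [-0.55  4.96  4.35] M [0.688 0.196 0.235] open 0.0128
shift cm [-0.1   0.01  0.11] turn -0.06
```

View pics/g3.png

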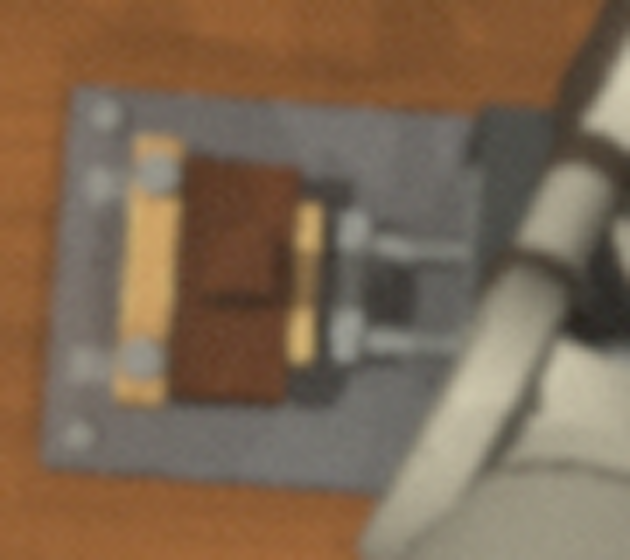

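>>> send_rows --pt "0 0 0 1" --pt "0 0 0 1" --pt "0 0 0 1" --pt "0 0 0 1"

```text
time: 11.78
position: [0.589, -0.1644, 0.0611]
orientation: [1.824, 2.558, 0.001]
contact_force: [-0.3, 5.6, 5.7]
opening: 0.013
```

Run:
```python
from h import *
togo(.5895,-.1653,.060,18.9)
```

```text
t 11.7833 pos [ 0.589  -0.1644  0.0611] h 19.0 tilt 0.05 q6 -0.802 F [-0.25  5.65  5.74] M [0.76  0.174 0.34 ] open 0.013
shift cm [-0.1   0.02  0.11] turn 0.1
```

>>> send_rows --pt "0 0 0 1" --pt "0 0 0 1"

```text
time: 11.95
position: [0.589, -0.1644, 0.0611]
orientation: [-1.869, -2.525, -0.001]
contact_force: [-0.3, 5.5, 4.9]
opening: 0.0131
```

Run:
```python
from h import *
togo(.5895,-.1653,.060,16.9)
```

```text
t 11.95 pos [ 0.589  -0.1644  0.0611] h 16.99 tilt 0.05 q6 -0.767 F [-0.26  5.46  4.9 ] M [0.765 0.213 0.395] open 0.0131
shift cm [-0.1   0.02  0.11] turn 0.09
```

>>> send_rows --pt "0 0 0 1" --pt "0 0 0 1"

```text
time: 12.12
position: [0.589, -0.1644, 0.0611]
orientation: [-1.913, -2.492, -0.001]
contact_force: [-0.4, 5.0, 5.2]
opening: 0.0129
```

Run:
```python
from h import *
togo(.5895,-.1653,.060,14.9)
gaps("4")
```

```text
t 12.1167 pos [ 0.589  -0.1644  0.0611] h 14.99 tilt 0.04 q6 -0.732 F [-0.37  5.    5.21] M [0.784 0.183 0.38 ] open 0.0129
shift cm [-0.1   0.03  0.11] turn 0.09
4 pad [42.3 47.6 52.6] fence [ 94.  102.8 111.4] blank [50.9 74.4 94.1] tenon [60.5 71.8 83.2] rect (array([600.1, -17.1]), array([97.7, 56.2]), 0.18, 404, np.float64(0.0502))
```

>>> send_rows --pt "0 0 0 1" --pt "0 0 0 1"

```text
time: 12.33
position: [0.589, -0.1644, 0.0611]
orientation: [-1.956, -2.459, -0.001]
contact_force: [-0.6, 4.7, 6.6]
opening: 0.0138
```

Run:
```python
from h import *
togo(.5895,-.1653,.060,12.9)
```

```text
t 12.3333 pos [ 0.589  -0.1644  0.0611] h 13.0 tilt 0.04 q6 -0.697 F [-0.57  4.69  6.55] M [0.796 0.267 0.441] open 0.0138
shift cm [-0.09  0.03  0.11] turn 0.1
```

>>> send_rows --pt "0 0 0 1" --pt "0 0 0 1"

```text
time: 12.5
position: [0.589, -0.1645, 0.0611]
orientation: [-1.998, -2.424, -0.001]
contact_force: [-1.0, 5.5, 5.7]
opening: 0.013
```

Run:
```python
from h import *
togo(.5895,-.1653,.060,10.9)
gaps("5")
```

```text
t 12.5 pos [ 0.589  -0.1645  0.0611] h 11.01 tilt 0.04 q6 -0.662 F [-0.95  5.52  5.71] M [0.807 0.24  0.507] open 0.013
shift cm [-0.09  0.04  0.11] turn 0.11
5 pad [42.2 47.5 52.7] fence [ 93.4 102.4 111.4] blank [51.4 74.5 94.3] tenon [60.5 71.8 83.2] rect (array([599.9, -16.1]), array([54.6, 97.8]), 90.0, 396, np.float64(0.0503))
```

>>> send_rows --pt "0 0 0 1" --pt "0 0 0 1"

```text
time: 12.72
position: [0.5889, -0.1645, 0.0611]
orientation: [-2.04, -2.389, -0.001]
contact_force: [-0.7, 5.1, 6.1]
opening: 0.0129
```

Run:
```python
from h import *
togo(.5895,-.1653,.060,8.9)
```

```text
t 12.7167 pos [ 0.5889 -0.1645  0.0611] h 9.02 tilt 0.04 q6 -0.628 F [-0.67  5.08  6.11] M [0.762 0.251 0.551] open 0.0129
shift cm [-0.09  0.04  0.11] turn 0.12
```

>>> send_rows --pt "0 0 0 0.5" --pt "0 0 0 0.5"

```text
time: 12.88
position: [0.589, -0.1644, 0.0611]
orientation: [-2.06, -2.372, -0.001]
contact_force: [-0.1, 5.3, 5.6]
opening: 0.0128
```

Run:
```python
from h import *
togo(.5895,-.1653,.060,7.9)
```

```text
t 12.8833 pos [ 0.589  -0.1644  0.0611] h 8.04 tilt 0.03 q6 -0.611 F [-0.09  5.33  5.56] M [0.758 0.281 0.505] open 0.0128
shift cm [-0.09  0.04  0.11] turn 0.14
```

>>> send_rows --pt "0 0 0 0" --pt "0 0 0 0" --pt "0 0 0 0" --pt "0 0 0 0" --pt "0 0 0 0" --pt "0 0 0 0" --jaw 4

```text
time: 13.38
position: [0.5886, -0.1653, 0.0602]
orientation: [-2.063, -2.369, 0.0]
contact_force: [-0.6, 0.7, -0.1]
opening: 0.0401
```

Run:
```python
from h import *
togo(.5895,-.1653,.060,7.9)
```

```text
t 13.3833 pos [ 0.5886 -0.1653  0.0602] h 7.88 tilt 0.01 q6 -0.609 F [-0.58  0.68 -0.13] M [ 0.008 -0.001  0.015] open 0.0401
shift cm [-0.02  0.09  0.02] turn -0.02
```

>>> send_rows --pt "0 0 -1 0" --pt "0 0 -1.5 0" --pt "0 0 -2 0" --pt "0 0 -3 0" --pt "0 0 -3 0" --pt "0 0 -2 0" --pt "0 0 0 0" --pt "0 0 0 0"

```text
time: 14.05
position: [0.5896, -0.1656, 0.1877]
orientation: [2.061, 2.366, 0.001]
contact_force: [-0.7, 0.0, -0.1]
opening: 0.0401
```

>>> send_rows --pt "2.5 0 -1.5 0" --pt "3 0 -1.5 0" --pt "3 0 0 0" --pt "3 0 0 0" --pt "3 0 0 0" --pt "1 0 0 0" --pt "0 0 0 0" --pt "0 0 0 0"

```text
time: 14.72
position: [0.5669, -0.0117, 0.2144]
orientation: [-2.062, -2.369, 0.002]
contact_force: [0.1, -0.5, -0.2]
opening: 0.0402
```

Run:
```python
from h import *
togo(.5895,-.1653,.060,7.9)
gaps("6")
for n in("side","top"):
    p,d=ctrl.snapshot(n); crop(n,p,*((160,100,240,220,2.6) if n=="side" else (200,140,200,130,3.5)),f"pics/{n}6.png")
    print(n,"knob",rect(pts(n,d,.068,.079,(.55,.64,-.2,-.12))),"tt",rect(pts(n,d,.089,.1,(.52,.68,-.075,.04))))
```

```text
t 14.7167 pos [ 0.5669 -0.0117  0.2144] h 7.94 tilt 0.09 q6 -0.372 F [ 0.14 -0.55 -0.21] M [-0.031 -0.014  0.015] open 0.0402
shift cm [-15.53   0.14  15.44] turn 0.04
6 pad None fence [ 97.2 107.1 110.3] blank [50.  87.6 96.8] tenon None rect (array([562. , -13.8]), array([53.8, 20.6]), 86.59, 46, np.float64(0.0502))
side knob (array([ 588.5, -165.6]), array([15.7, 45.2]), 7.7, 74, np.float64(0.0738)) tt (array([594.8, -13.2]), array([27.7, 24.2]), 84.4, 57, np.float64(0.094))
top knob (array([ 590.3, -166.1]), array([14.4, 45.5]), 8.64, 99, np.float64(0.074)) tt (array([0., 0.]), array([0., 0.]), 0.0, 0, np.float64(nan))h.py:23: RuntimeWarning: Mean of empty slice.
  (c,s,a)=cv2.minAreaRect((P[:,:2]*1000).astype(np.float32)); return np.round(c,1),np.round(s,1),round(a,2),len(P),P[:,2].mean().round(4)
  ret = ret.dtype.type(ret / rcount)
```

View pics/side6.png

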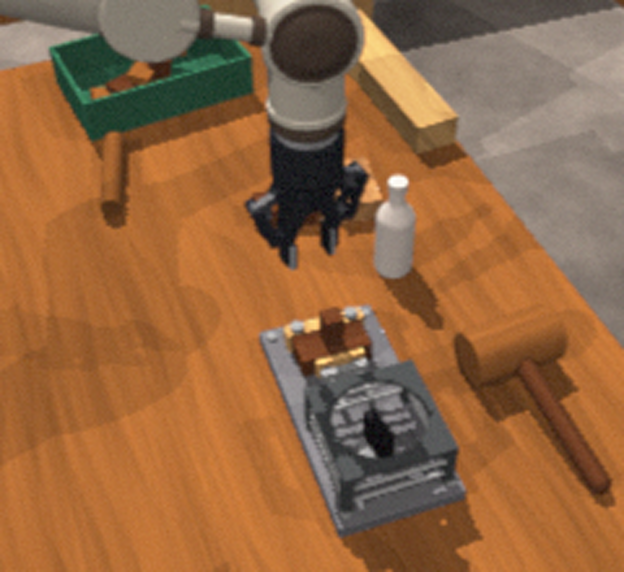

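View pics/top6.png

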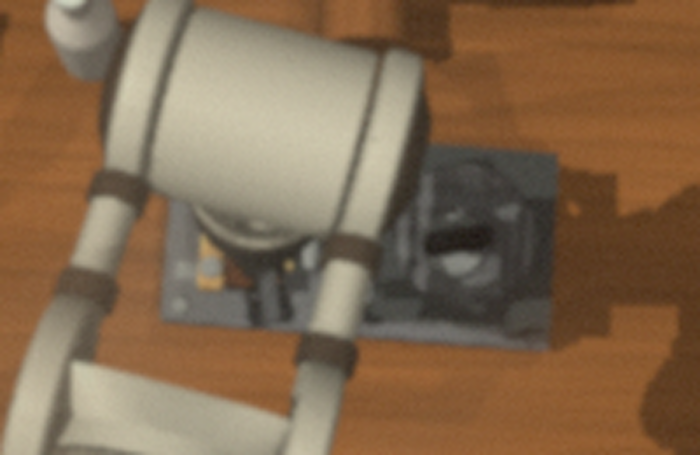

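>>> send_rows --pt "2 -2 0 0" --pt "2 -3 0 0" --pt "2 -3 0 0" --pt "2 -3 0 0" --pt "2 -3 0 0" --pt "1 -2 0 0" --pt "0 0 0 0" --pt "0 0 0 0"

```text
time: 15.53
position: [0.3938, 0.075, 0.2155]
orientation: [2.063, 2.367, 0.001]
contact_force: [0.4, -0.5, 1.3]
opening: 0.0399
```

Run:
```python
from h import *
gaps("7")
p,d=ctrl.snapshot("top"); C=cloud("top",d)
print("foot",rect(pts("top",d,.045,.054,(.53,.67,-.039,.004))), rect(pts("top",d,.089,.1,(.52,.68,-.075,.04))))
togo(.5,0,.2,8)
```

```text
7 pad [42.4 47.7 52.8] fence [ 93.3 102.7 111.5] blank [50.5 73.8 93.9] tenon [60.5 71.8 83.1] rect (array([600.1, -20. ]), array([62.4, 97.6]), 90.0, 403, np.float64(0.0501))
foot (array([596.4, -16.9]), array([91.1, 42.1]), 1.46, 426, np.float64(0.0503)) (array([595.4, -15. ]), array([23.6, 22.7]), 1.16, 90, np.float64(0.0948))
t 15.6333 pos [0.3949 0.0746 0.2157] h 7.81 tilt 0.08 q6 -0.252 F [-0.17 -0.06 -0.48] M [-0.012 -0.039 -0.006] open 0.0402
shift cm [-8.82  9.4   1.59] turn -0.19
```

View pics/g7.png

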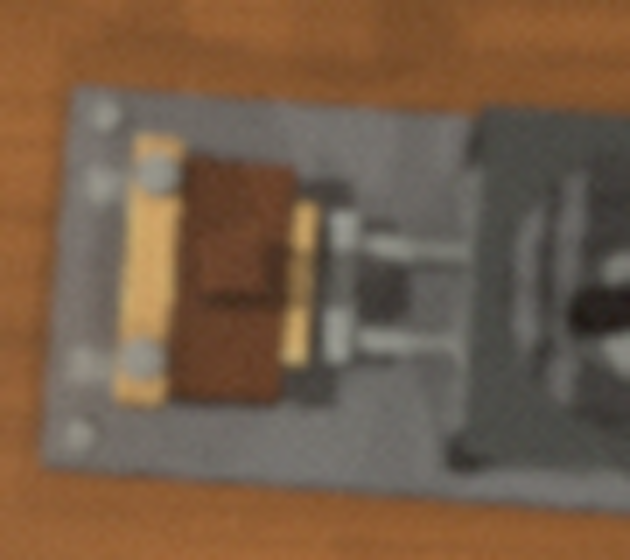

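```bash
python3 -c "
from cell import ctrl
print(ctrl.job_done())"
```

```text
the job is handed in; nothing more can be done
None
```

The blank stands tenon up in the jig, pressed against the fence and held at an estimated 14–16 N. I let go of the knob, moved the arm clear and handed the job in at about 15.6 s.

- **Placing:** I gripped the blank by its tenon and set it down between jaw and fence. I released it there with about 4.6 mm free at the pad and 8 mm at the fence.
- **Clamping:** I gripped the knob bar through the guard opening and turned it about 67° clockwise. Turning torque was about 0.38 N m while free, then 0.44, 0.51 and 0.55 N m once the blank was tight. The blank came tight at about 59.5°, so the remaining 7.5° gives roughly 16 N. The 0.55 N m reading, taken 1° before the end, gives about 14 N.
- **Last checks:** In the top view the blank sits flush and parallel to the fence, with no gap at fence or pad. Its tenon top is at 94–95 mm, so it stands flat on the bed. The knob kept its angle after release, and the contact force on the robot was about zero.
- **Readings that disagreed:**
  - The very last torque reading was 0.505 N m, lower than the 0.551 N m before it. I put this down to noise and the slower turn, and relied on the angle.
  - One automatic measurement of the foot gave a yaw of 1.5° instead of -2.7°, because the crop cut into it. The edges in the picture agree with the fence to within about 1°.

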